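# Start dust extraction, then the sander

## Robot

A 7-joint arm with a two-finger parallel gripper is mounted at the origin on the work surface. World frame = base frame: x ahead of the robot, y to its left, z up, the work surface at z = 0. Lengths are in m, angles in rad, forces in N, time in s.
With the tool pointing down it reaches from about 0.4 to 0.875 m from the base axis. Payload 19.3 kg.
Tool frame: the origin (TCP) lies midway between the tips of the shut fingers; the grasp point (between the pads) lies bot.grip_point_offset behind it (bot.grip_point_offset is the distance from the TCP to the grasp point, in m); z points along the fingers, y is the direction in which the jaws open and shut (so a half turn about z gives the same grasp; the last joint's range is limited). The gripper opens to 85 mm and grips with 20 to 120 N. Pads are 22 mm wide; open, the fingers measure 114 mm over their backs; the gripper's body (76 mm by 85 mm) begins 54 mm behind the grasp point. The pads swing forward as they close: fully open they stand 13 mm farther back than shut.
Start: joints at [-1.256, 0.521, -0.036, 1.599, 0.021, 1.021, -0.113], TCP at [0.235, 0.579, 0.231] pointing down, gripper open.
Joint ranges: [-2.91, 2.91], [-0.3, 2.13], [-1.5, 1.42], [0.17, 2.43], [-1.26, 4.41], [0.16, 1.93], [-2.52, 2.52]. Speed limits (rad/s): [1.89, 1.89, 2.39, 2.39, 3.01, 3.01, 3.01].

## Interface

Orientations are given as [roll, pitch, yaw] about the fixed x, y, z axes, in that order (R = Rz(yaw) Ry(pitch) Rx(roll)).
In Python, from workcell import bot gives the robot as it stands.
- The arm moves only by the tool servo_tool, never from a script. Its argument "rows" is a list that holds one entry, the list of rows, each a list of 6 numbers: the shift along the tool's x, y, z in cm, then the turn, a rotation vector about the tool's x, y, z in degrees. A call has 1 to 5 rows; each row shifts and turns the commanded pose from where the row before left it, along the tool's axes as they then stand; what a row does not reach is not made up. A row lasts 1/8 s, in which the tool goes at most 62.5 mm and 10.7 degrees, less where a joint would pass 70% of its speed; a pose out of reach is approached as far as the arm can. A call is refused whole if a number of a shift passes 6.25 or a number of a turn 10.7, either way. A call with a gripper value outside its range is refused whole. "grip" is the opening, from -1 (shut) to 1 (fully open), so that 0 is half open, set as the call begins (left out, the last holds). The fingers move at their own pace and stop on an object; "squeeze" is the grip in N (left out, the last holds). Time passes only in rows, so rows that do not move let the fingers close. It gives the time, the measured TCP pose, the force and the opening at its end, in the units of the state.
- bot.observe(): the state, without advancing time (a new reading comes with each control period).
- bot.grab_frame(name): name is "scene" or "top" or "wrist"; returns a dict with "image" (420x560x3 uint8, red, green, blue), "K" (3x3 intrinsics, pixels), "R" (3x3) and "t" (3): a world point X has camera coordinates R X + t; the wrist camera has in their place "mount" (4x4, takes a point from camera to tool coordinates, whose origin is the TCP and whose axes are the flange's). Camera axes: x right, y down, z forward; pixel columns grow to the right and rows downward; lengths in m; the calibration is good to about 2 mm. A picture is of the moment at which its call begins: read the wrist's pose just before it. There is no depth.
- bot.job_done(): hands the job in, once; it reports no verdict.
The state is a dict: "clock": time; "qpos": joint angles; "qd": joint speeds; "joint_efforts": joint torques, N m; "position": TCP position; "tool_rot": TCP orientation; "force": force on the tool from outside, world axes, zero at the start; "moment": the same for the moment, N m; "grip_width": finger opening in m.
Only numpy, scipy, OpenCV 4.12 (cv2) and the standard library are available. Lean on these libraries where they do the work, as an engineer would, in place of code of your own. Each camera call takes 0.05 s, during which the arm holds its last target.

## Task

Get the bench ready for sanding with your fingertips, picking nothing up, in this order: push the dust inlet's sliding shutter fully open, then press the round key of the remote fully in and let it come back out, then press the raised end of the sander's paddle switch fully down and move clear. Do not press the remote's bar-shaped key or the mushroom-headed stop button, and leave the remote and everything else on the bench where they are.

Things in the scene. Friction and masses are not known exactly. Their poses are not given: they have to be found in the camera images.
- inlet: dust inlet: flat aluminium housing fixed to the bench, 210 (x) x 110 (y) x 24 mm high, origin at centre of underside. A steel shutter on its top, at the -x end when closed, covers a round black opening and slides along the inlet's own +x to open
- shutter_push (a point): centre of the upright face of the shutter's black push tab; the face looks to the inlet's own -x and is 70 mm wide (y); the tab is 10 mm thick, its top 18 mm above this point, the housing's top 22 mm below it. Push here towards the inlet's +x
- shutter (a joint): travel of the shutter in m: 0 closed, 0.07 fully open against its stop; it stays where it is left; sliding takes about 3 N
- remote: loose wireless remote of the dust extractor lying on the bench, grey, 75 (x) x 150 (y) x 26 mm high, about 0.4 kg, origin at centre of underside; round key at its own y = +35 mm, bar-shaped key at y = -35 mm
- round_key_top (a point): centre of the top of the remote's round key, 30 mm diameter, standing 10 mm above the remote's top; pressed straight down
- round_key (a joint): travel of the round key in m: 0 out, 0.005 fully in; springs back; about 5 N to press fully
- bar_key_top (a point): centre of the top of the remote's bar-shaped key, 10 x 26 mm, standing 6 mm above the remote's top; not to be pressed
- bar_key (a joint): travel of the bar-shaped key in m: 0 out, 0.004 fully in; springs back (4 N)
- switchbox: the belt sander's switch box fixed to the bench, grey, 130 (x) x 170 (y) x 50 mm high, origin at centre of underside; paddle switch centred at its own y = +38 mm, mushroom stop button at y = -42 mm
- paddle_press (a point): point on the top of the paddle near its raised end, where to press down: 30 mm from the pivot, 10 mm from the end. The black paddle is 80 long along the box's x, 34 wide, 8 mm thick, pivoted at mid-length 64 mm above the bench about the box's y; the end towards the box's own +x is up (switched off). This point sinks about 10 mm, turning with the paddle
- paddle (a joint): angle of the paddle in rad: 0 off (+x end up), 0.32 fully on (+x end down); stays where it is left; a push of about 2 to 4 N at the raised end turns it
- mushroom_top (a point): centre of the top of the mushroom-headed stop button, 38 mm diameter, 28 mm above the switch box's top; not to be pressed
- mushroom (a joint): travel of the mushroom button in m: 0 out, 0.005 fully in; springs back (8 N)
- chisel: wood chisel lying flat, 240 long x 26 wide x 24 mm high, origin mid-length at its underside ; a bystander, leave alone
- offcut: wooden offcut 120 x 40 x 30, origin at centre of underside ; a bystander, leave alone
- tape: paper tape roll lying flat, 54 diameter, 24 mm high, origin at centre of underside ; a bystander, leave alone
- mug: white mug 80 diameter, 90 high, origin at centre of underside ; a bystander, leave alone
- glue: white glue bottle 60 diameter, 160 high, origin at centre of underside ; a bystander, leave alone
- jar: glass jar with steel cap, 60 diameter, 80 high, origin at centre of underside ; a bystander, leave alone
- mallet: wooden mallet lying down, about 285 long, head 70 x 110 x 60 high, origin at its underside near mid-handle ; a bystander, leave alone

How it is judged:
By the outcome, as a careful person would: the job done as asked, in the order asked, and still so for the second after the job is handed in, with the robot touching nothing.
It also fails if it takes over 58 s, if anything falls off the work surface, if the arm or the gripper's body presses on something with over 40 N, if the wrist force passes 120 N, or if a joint passes its speed limit or range.

## Working session

There is one attempt and no reset: what is moved stays moved. The work goes in short steps, Python scripts to look and compute and a tool call to move; the robot and the scene stay as the last step left them, time stands still between calls to the robot, and variables do not carry over. Pictures are saved under pics/ and viewed, and the job is handed in when it is done.

Besides the shell and the picture viewer there is one more tool, called after "Emit:" in YAML: its name, and indented under it one key for each argument. servo_tool: Moves the arm, as the interface text tells. Its arguments: {"type":"object","properties":{"rows":{"type":"array"},"grip":{"type":"number"},"squeeze":{"type":"number"}},"required":["rows"]}

```bash
mkdir -p pics; ls; cat > h.py <<'E'
import numpy as np, cv2, pickle
from scipy.spatial.transform import Rotation as Ro
from workcell import bot
def grab(n,f):
    o=bot.observe(); d=bot.grab_frame(n); d['obs']=o
    cv2.imwrite(f'pics/{f}.png',d['image'][:,:,::-1]); pickle.dump(d,open(f'pics/{f}.pkl','wb')); return d
def load(f): return pickle.load(open(f'pics/{f}.pkl','rb'))
def ray(d,u,v):
    c=np.linalg.inv(d['K'])@np.array([u,v,1.0])
    if 'mount' in d:
        o=d['obs'];R=Ro.from_euler('xyz',o['tool_rot']).as_matrix();M=d['mount']
        return R@M[:3,3]+np.array(o['position']), R@(M[:3,:3]@c)
    R=d['R'];return -R.T@d['t'],R.T@c
def onz(d,u,v,z):
    p,r=ray(d,u,v);return p+r*(z-p[2])/r[2]
E
python3 - <<'E'
from h import *
for n in('scene','top','wrist'):
    d=grab(n,n+'0')
    print(n,d['K'].tolist())
    if 'R' in d: print((-d['R'].T@d['t']).round(3))
print(bot.observe())
E
```

```text
pics
scene [[380.17732718494455, 0.0, 279.97550878043324], [0.0, 380.17732718494455, 208.8904188000244], [0.0, 0.0, 1.0]]
[ 0.955 -0.348  0.949]
top [[473.3565408517579, 0.0, 276.8544768240007], [0.0, 473.3565408517579, 200.5717235661624], [0.0, 0.0, 1.0]]
[0.412 0.079 1.474]
wrist [[290.39945543248155, 0.0, 275.8257415954278], [0.0, 290.39945543248155, 213.56678666957305], [0.0, 0.0, 1.0]]
{'clock': 0.15, 'qpos': array([-1.25621121,  0.52186716, -0.03630727,  1.5998591 ,  0.02122741,
        1.02110869, -0.1128017 ]), 'qd': array([ 0.00108515, -0.00350816, -0.00068692, -0.00053291, -0.00068566,
        0.00056413,  0.00085088]), 'joint_efforts': array([ 1.32417164e-03, -9.27393723e+01,  1.98050670e+00, -3.70054436e+01,
        1.79561041e-02,  6.41445877e-03,  1.72010562e-05]), 'position': array([0.23455218, 0.57905132, 0.23087081]), 'tool_rot': array([-3.14074053e+00,  9.07921485e-05,  2.75679008e+00]), 'force': array([0.41564795, 0.09983049, 0.75837805]), 'moment': array([-0.00042983,  0.00290923, -0.04426698]), 'grip_width': 0.08562211864359719}
```

View pics/top0.png

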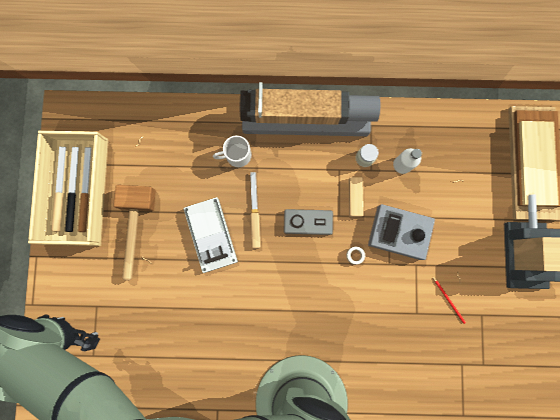

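View pics/scene0.png

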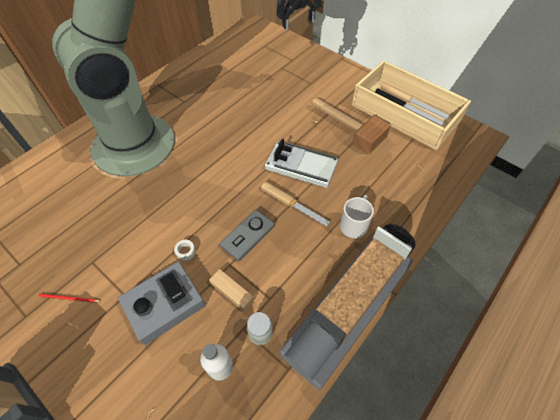

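View pics/wrist0.png

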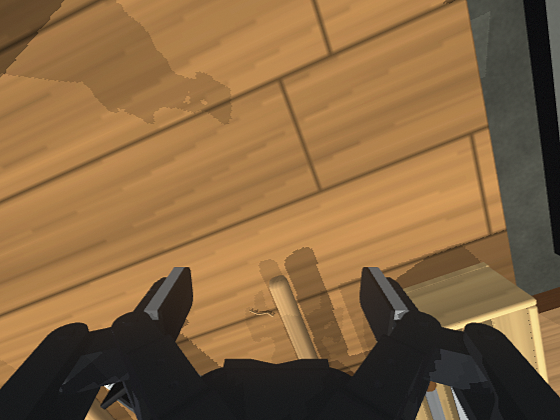

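The top view has image up as world +x and image left as +y. The inlet is at about (210,235), the remote at (308,222) and the switch box at (402,232). I'll zoom in on these.

```bash
python3 - <<'E'
from h import *
a=cv2.imread('pics/top0.png');b=cv2.imread('pics/scene0.png')
def c(im,u,v,w,hh,s): return cv2.resize(im[v:v+hh,u:u+w],None,fx=s,fy=s,interpolation=cv2.INTER_CUBIC)
cv2.imwrite('pics/z1.png',np.hstack([c(a,175,185,80,100,5),c(a,365,195,80,100,5)]))
cv2.imwrite('pics/z2.png',np.vstack([np.hstack([c(a,275,195,80,50,5),c(b,255,130,80,50,5)]),np.hstack([c(b,215,205,80,60,5),c(b,115,260,90,68,5)[:300,:400]])]))
E
```

```text
(no output)
```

View pics/z1.png

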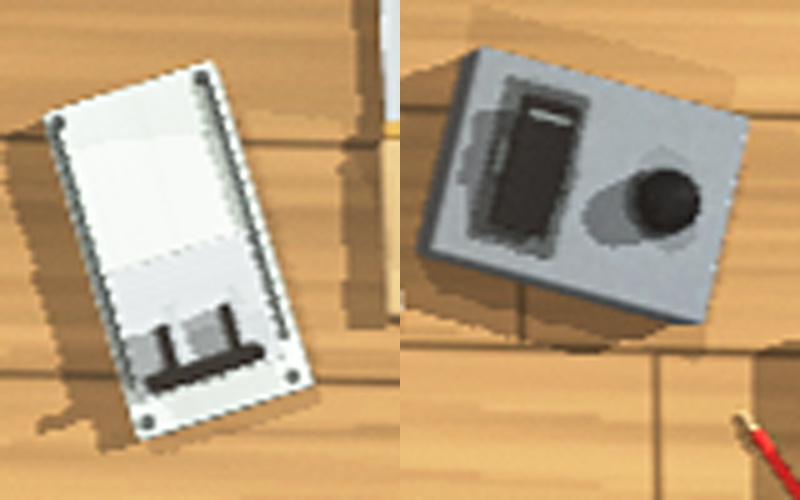

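View pics/z2.png

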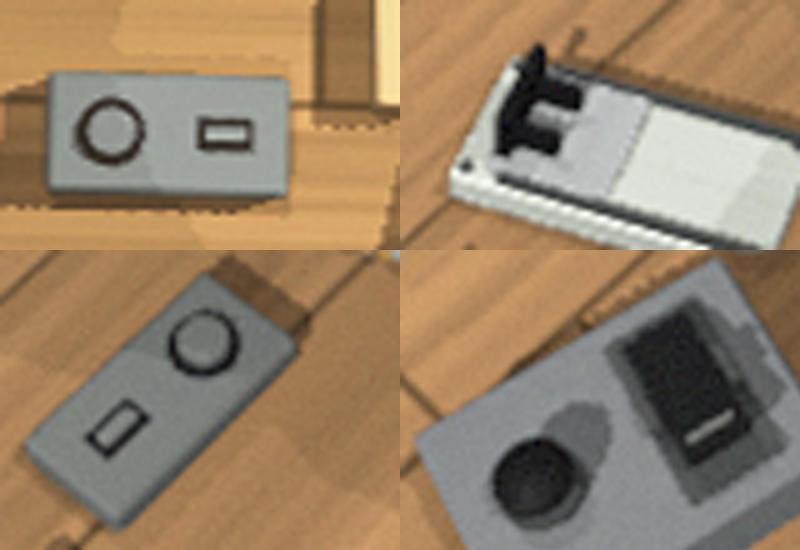

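```bash
python3 - <<'E'
from h import *
t=load('top0');s=load('scene0')
Z=lambda x,y,u,v:(u+(x+.5)/5-.5,v+(y+.5)/5-.5)
def tri(p,q):
    (a,r),(b,w)=ray(t,*p),ray(s,*q)
    k=np.linalg.lstsq(np.c_[r,-w],b-a,rcond=None)[0]
    x=a+k[0]*r;y=b+k[1]*w
    return ((x+y)/2).round(4),np.linalg.norm(x-y).round(4)
C=[onz(t,*Z(x,y,175,185),.024) for x,y in[(43,112),(213,62),(315,382),(138,440)]]
C=np.array(C);print('inlet',C.round(4).tolist(),C.mean(0).round(4),[np.linalg.norm(C[i]-C[i-1]).round(3) for i in range(4)])
ax=(C[0]+C[1]-C[2]-C[3])/2;print('yaw inlet',np.arctan2(ax[1],ax[0]))
for x,y in[(147,385),(265,350)]: print('tab',onz(t,*Z(x,y,175,185),.064).round(4))
C=np.array([onz(t,*Z(x,y,275,195),.026) for x,y in[(50,72),(290,78),(288,193),(48,190)]])
print('remote',C.mean(0).round(4),[np.linalg.norm(C[i]-C[i-1]).round(3) for i in range(4)])
y=(C[0]+C[3]-C[1]-C[2])/2;print('yaw',np.arctan2(-y[0],y[1]))
print('round',onz(t,*Z(109,130,275,195),.036).round(4),onz(s,*Z(204,340-250,215,205),.036).round(4),tri(Z(109,130,275,195),Z(204,90,215,205)))
print('bar',onz(t,*Z(225,134,275,195),.032).round(4),onz(s,*Z(117,428-250,215,205),.032).round(4))
C=np.array([onz(t,*Z(x-400,y,365,195),.05) for x,y in[(480,47),(750,117),(703,323),(432,250)]])
print('box',C.round(4).tolist(),C.mean(0).round(4),[np.linalg.norm(C[i]-C[i-1]).round(3) for i in range(4)])
y=(C[0]+C[3]-C[1]-C[2])/2;yaw=np.arctan2(-y[0],y[1]);print('yaw',yaw)
R=np.array([[np.cos(yaw),-np.sin(yaw)],[np.sin(yaw),np.cos(yaw)]])
print('press from box',C.mean(0)[:2]+R@[.030,.038],'mush',C.mean(0)[:2]+R@[0,-.042])
print('whiteline',onz(t,*Z(550-400,116,365,195),.074).round(4),onz(s,*Z(710-400,428-250,115,260),.074).round(4))
print('mush',onz(t,*Z(667-400,200,365,195),.078).round(4),onz(s,*Z(537-400,478-250,115,260),.078).round(4))
E
```

```text
inlet [[0.5737, 0.3748, 0.024], [0.607, 0.2711, 0.024], [0.4121, 0.2018, 0.024], [0.375, 0.3079, 0.024]] [0.492  0.2889 0.024 ] [np.float64(0.21), np.float64(0.109), np.float64(0.207), np.float64(0.112)]
yaw inlet 0.33341007425630564
tab [0.4083 0.2976 0.064 ]
tab [0.4303 0.2286 0.064 ]
remote [ 0.5377 -0.0116  0.026 ] [np.float64(0.073), np.float64(0.148), np.float64(0.071), np.float64(0.147)]
yaw 0.0023133193559619993
round [0.538  0.0256 0.036 ] [0.5397 0.023  0.036 ] (array([0.5381, 0.025 , 0.0318]), np.float64(0.0009))
bar [ 0.5374 -0.0454  0.032 ] [ 0.5394 -0.0476  0.032 ]
box [[0.5926, -0.2281, 0.05], [0.5534, -0.3905, 0.05], [0.4294, -0.3599, 0.05], [0.4694, -0.1985, 0.05]] [ 0.5112 -0.2942  0.05  ] [np.float64(0.127), np.float64(0.167), np.float64(0.128), np.float64(0.166)]
yaw -0.23954320890865047
press from box [ 0.54935557 -0.26443634] mush [ 0.50123146 -0.33503429]
whiteline [ 0.5491 -0.2641  0.074 ] [ 0.5498 -0.2646  0.074 ]
mush [ 0.5005 -0.3314  0.078 ] [ 0.508 -0.334  0.078]
```

Emit:
servo_tool:
  rows:
    - [[0,0,0,0,0,-10.3],[0,0,0,0,0,-10.3],[0,0,0,0,0,-10.3],[0,0,0,0,0,-10.2],[0,0,0,0,0,0]]
  grip: -1

```text
clock: 0.78
position: [0.2348, 0.5791, 0.231]
tool_rot: [-3.141, -0.001, -2.81]
force: [-0.7, -0.9, 0.7]
grip_width: 0.0002
```

```bash
cat > d.py <<'E'
import sys
from h import *
o=bot.observe();R=Ro.from_euler('xyz',o['tool_rot']);p=np.array(o['position'])
print(round(o['clock'],2),p.round(4),np.array(o['tool_rot']).round(3),np.array(o['force']).round(1),round(o['grip_width'],3))
a=[float(x) for x in sys.argv[1:]]
if len(a)>=3: print('shift cm',(R.inv().apply(np.array(a[:3])-p)*100).round(2))
if len(a)>3:
    T=Ro.from_euler('xyz',[np.pi,0,a[3]]);print('turn',np.degrees((R.inv()*T).as_rotvec()).round(1))
E
python3 d.py .383 .251 .231 3.475
```

```text
0.78 [0.2348 0.5791 0.231 ] [-3.141e+00 -1.000e-03 -2.810e+00] [-0.7 -0.9  0.7] 0.0
shift cm [-3.350e+00 -3.585e+01  1.000e-02]
turn [-0.  -0.  -0.1]
```

Emit:
servo_tool:
  rows:
    - [[-0.4,-3,0,0,0,0],[-0.4,-4,0,0,0,0],[-0.4,-4,0,0,0,0],[-0.4,-4,0,0,0,0],[-0.4,-4,0,0,0,0]]

```text
clock: 1.4
position: [0.316, 0.405, 0.2313]
tool_rot: [3.141, 0.0, -2.814]
force: [0.6, 0.1, 0.5]
grip_width: 0.0001
```

Emit:
servo_tool:
  rows:
    - [[-0.4,-4,0,0,0,0],[-0.4,-4,0,0,0,0],[-0.4,-4,0,0,0,0],[-0.15,-3,0,0,0,0],[0,-1.85,0,0,0,0]]

```text
clock: 2.02
position: [0.3838, 0.2499, 0.2314]
tool_rot: [3.142, 0.0, -2.816]
force: [-1.4, 0.9, -0.6]
grip_width: -0.0002
```

```bash
python3 d.py .383 .251 .038 3.475; python3 -c "
from h import *
grab('wrist','w1')"
```

```text
2.02 [0.3838 0.2499 0.2314] [ 3.142  0.    -2.816] [-1.4  0.9 -0.6] -0.0
shift cm [ 0.05  0.13 19.34]
turn [ 0.   0.  -0.4]
```

View pics/w1.png

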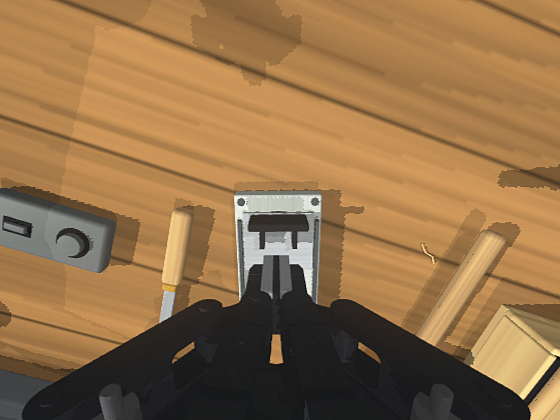

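The wrist view shows the tab at columns 247–312, with its upper edge at row ~214. I'll use it to check the tab's position.

```bash
python3 -c "
from h import *
d=load('w1')
for z in (.064,.046): 
  for u,v in((247,214),(312,214),(247,232),(312,232)): print(z,u,v,onz(d,u,v,z).round(4))
print(onz(d,280,193,.024).round(4))"
```

```text
0.064 247 214 [0.4148 0.2271 0.064 ]
0.064 312 214 [0.3915 0.296  0.064 ]
0.064 247 232 [0.4355 0.2334 0.064 ]
0.064 312 232 [0.4117 0.3036 0.064 ]
0.046 247 214 [0.4209 0.2271 0.046 ]
0.046 312 214 [0.3963 0.3    0.046 ]
0.046 247 232 [0.4428 0.2338 0.046 ]
0.046 312 232 [0.4176 0.3082 0.046 ]
[0.3892 0.2579 0.024 ]
```

Emit:
servo_tool:
  rows:
    - [[0.5,0.1,3,0,0,0],[0.5,0,4,0,0,0],[0,0,4,0,0,0],[0,0,3,0,0,0],[0,0,2,0,0,0]]

```text
clock: 2.7
position: [0.3731, 0.2491, 0.07]
tool_rot: [-3.141, -0.001, -2.814]
force: [0.1, 0.5, 0.1]
grip_width: 0.0
```

Emit:
servo_tool:
  rows:
    - [[0,0,1.5,0,0,0],[0,0,1.2,0,0,0],[0,0,0.6,0,0,0],[0,0,0,0,0,0]]

```text
clock: 3.2
position: [0.3735, 0.2491, 0.0382]
tool_rot: [-3.142, -0.0, -2.809]
force: [-0.8, 0.2, 1.0]
grip_width: 0.0002
```

```bash
python3 d.py .48 .285 .038 3.475; python3 -c "
from h import *
grab('scene','s1')
im=cv2.imread('pics/s1.png')[80:260,200:440];cv2.imwrite('pics/s1z.png',cv2.resize(im,None,fx=3,fy=3))"
```

```text
3.2 [0.3735 0.2491 0.0382] [-3.142 -0.    -2.809] [-0.8  0.2  1. ] 0.0
shift cm [-11.24  -0.08   0.02]
turn [-0.  -0.  -0.1]
```

View pics/s1z.png

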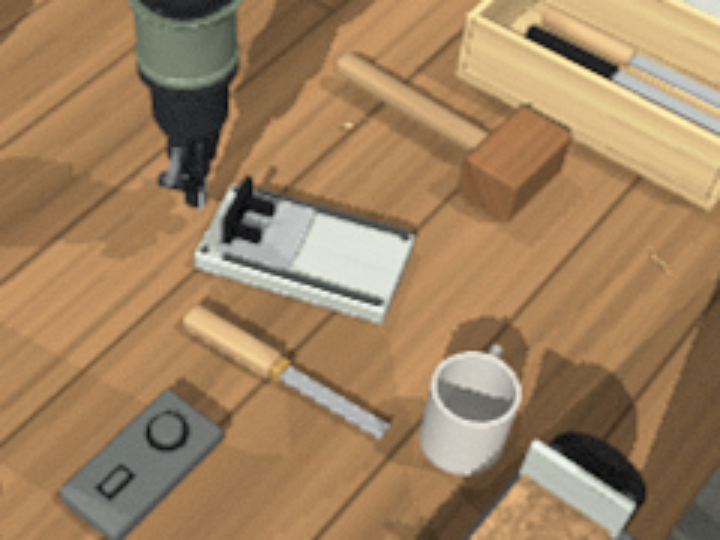

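The fingertips stand just behind the tab, clear of it. Next I push along tool -x.

Emit:
servo_tool:
  rows:
    - [[-0.8,0,0,0,0,0],[-0.8,0,0,0,0,0],[-0.8,0,0,0,0,0],[-0.8,0,0,0,0,0],[-0.8,0,0,0,0,0]]

```text
clock: 3.88
position: [0.4115, 0.262, 0.0382]
tool_rot: [-3.141, -0.001, -2.809]
force: [-3.2, -0.8, 1.6]
grip_width: -0.0001
```

Emit:
servo_tool:
  rows:
    - [[-0.8,0,0,0,0,0],[-0.8,0,0,0,0,0],[-0.8,0,0,0,0,0],[-0.5,0,0,0,0,0],[-0.3,0,0,0,0,0]]

```text
clock: 4.5
position: [0.4418, 0.2725, 0.0383]
tool_rot: [-3.142, -0.0, -2.809]
force: [-3.1, -1.6, 0.6]
grip_width: 0.0
```

Emit:
servo_tool:
  rows:
    - [[-0.4,0,0,0,0,0],[-0.4,0,0,0,0,0],[-0.3,0,0,0,0,0]]

```text
clock: 4.88
position: [0.4522, 0.2761, 0.0382]
tool_rot: [-3.141, -0.0, -2.809]
force: [-3.7, -2.4, -0.3]
grip_width: 0.0002
```

Emit:
servo_tool:
  rows:
    - [[-0.3,0,0,0,0,0],[-0.3,0,0,0,0,0],[-0.2,0,0,0,0,0],[-0.2,0,0,0,0,0]]

```text
clock: 5.38
position: [0.4615, 0.2794, 0.0383]
tool_rot: [-3.142, -0.0, -2.809]
force: [-1.8, -2.5, -0.9]
grip_width: -0.0002
```

Emit:
servo_tool:
  rows:
    - [[-0.2,0,0,0,0,0],[-0.2,0,0,0,0,0],[-0.1,0,0,0,0,0]]

```text
clock: 5.75
position: [0.4663, 0.2811, 0.0383]
tool_rot: [3.142, 0.0, -2.809]
force: [-2.4, -2.1, -1.7]
grip_width: 0.0001
```

Emit:
servo_tool:
  rows:
    - [[-0.2,0,0,0,0,0],[-0.1,0,0,0,0,0],[-0.1,0,0,0,0,0]]

```text
clock: 6.12
position: [0.4684, 0.2817, 0.0382]
tool_rot: [-3.141, -0.003, -2.809]
force: [-16.6, -6.6, 13.3]
grip_width: -0.0002
```

Emit:
servo_tool:
  rows:
    - [[-0.1,0,0,0,0,0],[-0.1,0,0,0,0,0],[-0.1,0,0,0,0,0]]

```text
clock: 6.5
position: [0.4685, 0.2817, 0.0379]
tool_rot: [-3.14, -0.009, -2.808]
force: [-34.3, -12.3, 24.2]
grip_width: -0.0003
```

The force rose sharply at the stop, so I back off and check.

Emit:
servo_tool:
  rows:
    - [[0.5,0,0,0,0,0],[1.5,0,0,0,0,0],[1,0,-2,0,0,0],[0,0,-5,0,0,0],[0,0,-4,0,0,0]]

```text
clock: 7.12
position: [0.445, 0.2742, 0.1503]
tool_rot: [3.141, 0.002, -2.809]
force: [0.6, 0.4, -0.5]
grip_width: 0.0002
```

```bash
python3 d.py .538 .0247 .15 3.1416; python3 -c "
from h import *
grab('scene','s2')
im=cv2.imread('pics/s2.png')[80:260,200:440];cv2.imwrite('pics/s2z.png',cv2.resize(im,None,fx=3,fy=3))"
```

```text
7.12 [0.445  0.2742 0.1503] [ 3.141e+00  2.000e-03 -2.809e+00] [ 0.6  0.4 -0.5] 0.0
shift cm [-6.400e-01 -2.662e+01  1.000e-02]
turn [ 0.1  0.1 19.1]
```

View pics/s2z.png

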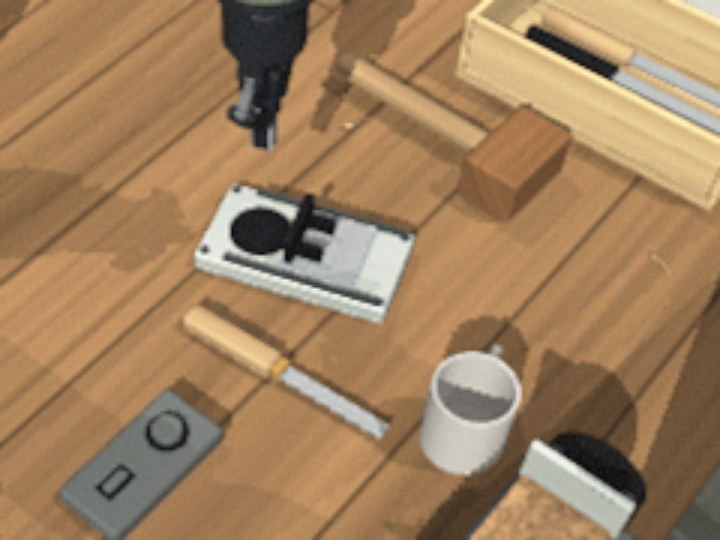

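The shutter is open and the round black opening at zoom (260,232) is uncovered. Next is the round key.

Emit:
servo_tool:
  rows:
    - [[0,-3.5,0,0,0,0],[-0.2,-5,0,0,0,0],[-0.2,-5,0,0,0,0],[-0.2,-5,0,0,0,0],[0,-5,0,0,0,0]]

```text
clock: 7.8
position: [0.5281, 0.0521, 0.1487]
tool_rot: [-3.141, 0.002, -2.809]
force: [0.0, 0.5, 0.1]
grip_width: 0.0
```

Emit:
servo_tool:
  rows:
    - [[0,-3.1,0,0,0,0],[0,0,0,0,0,9.5],[0,0,0,0,0,9.6],[0,0,0,0,0,0]]

```text
clock: 8.3
position: [0.5375, 0.0243, 0.1485]
tool_rot: [-3.142, 0.001, -3.141]
force: [0.3, -0.2, 0.4]
grip_width: -0.0
```

```bash
python3 d.py .5385 .0247 .05 3.1416; python3 -c "
from h import *
grab('wrist','w2')"
```

```text
8.3 [0.5375 0.0243 0.1485] [-3.142e+00  1.000e-03 -3.141e+00] [ 0.3 -0.2  0.4] -0.0
shift cm [-0.08  0.04  9.85]
turn [-0.   0.1  0. ]
```

View pics/w2.png

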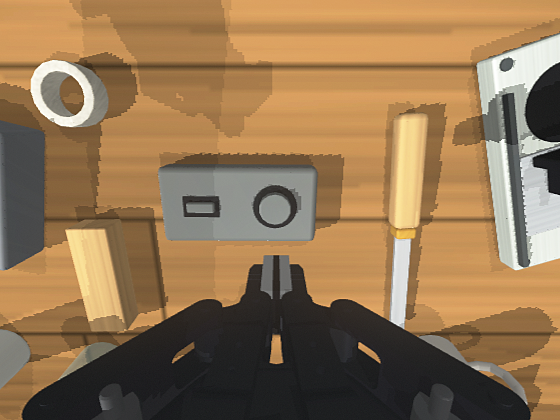

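```bash
python3 -c "
from h import *
d=load('w2')
print(onz(d,275,207,.036).round(4),onz(d,201,207,.032).round(4))"
```

```text
[0.5351 0.0244 0.036 ] [ 0.5363 -0.0442  0.032 ]
```

Emit:
servo_tool:
  rows:
    - [[-0.1,0,3,0,0,0],[0,0,3,0,0,0],[0,0,2,0,0,0],[0,0,1.5,0,0,0],[0,0,0.5,0,0,0]]

```text
clock: 8.98
position: [0.5378, 0.0241, 0.0477]
tool_rot: [3.142, -0.001, -3.141]
force: [0.3, -0.0, 0.3]
grip_width: -0.0004
```

Emit:
servo_tool:
  rows:
    - [[0,0,0.5,0,0,0],[0,0,0.4,0,0,0],[0,0,0.3,0,0,0],[0,0,0.2,0,0,0]]

```text
clock: 9.48
position: [0.5381, 0.024, 0.0344]
tool_rot: [3.142, 0.0, 3.141]
force: [-0.1, 0.2, 3.2]
grip_width: -0.0001
```

Emit:
servo_tool:
  rows:
    - [[0,0,0.1,0,0,0],[0,0,0.1,0,0,0]]

```text
clock: 9.72
position: [0.5381, 0.0241, 0.0324]
tool_rot: [3.142, 0.0, 3.141]
force: [-0.3, 0.8, 3.5]
grip_width: -0.0004
```

Emit:
servo_tool:
  rows:
    - [[0,0,0.1,0,0,0],[0,0,0.05,0,0,0]]

```text
clock: 9.98
position: [0.5381, 0.0241, 0.0309]
tool_rot: [3.142, 0.0, 3.141]
force: [-2.4, 1.3, 12.7]
grip_width: 0.0004
```

Emit:
servo_tool:
  rows:
    - [[0,0,0.1,0,0,0],[0,0,0,0,0,0]]

```text
clock: 10.22
position: [0.5382, 0.024, 0.0307]
tool_rot: [3.142, 0.001, 3.141]
force: [-5.3, -0.1, 25.0]
grip_width: -0.0001
```

The key bottomed: z is 5 mm below its out position and the force reads 25 N. I release it and go up.

Emit:
servo_tool:
  rows:
    - [[0,0,-0.3,0,0,0],[0,0,-0.7,0,0,0],[0,0,-3,0,0,0],[0,0,-5,0,0,0],[0,0,-4,0,0,0]]

```text
clock: 10.85
position: [0.5377, 0.024, 0.1616]
tool_rot: [3.142, 0.0, 3.141]
force: [0.6, -0.4, -0.8]
grip_width: -0.0001
```

```bash
python3 d.py .5493 -.2643 .16 2.902; python3 -c "
from h import *
grab('top','t3');grab('wrist','w3')
a=cv2.imread('pics/top0.png')[190:250,180:360];b=cv2.imread('pics/t3.png')[190:250,180:360]
cv2.imwrite('pics/t3z.png',cv2.resize(np.vstack([a,b]),None,fx=4,fy=4))"
```

```text
10.85 [0.5377 0.024  0.1616] [3.142 0.    3.141] [ 0.6 -0.4 -0.8] -0.0
shift cm [ -1.18 -28.83   0.16]
turn [ 0.   0.  13.7]
```

View pics/w3.png

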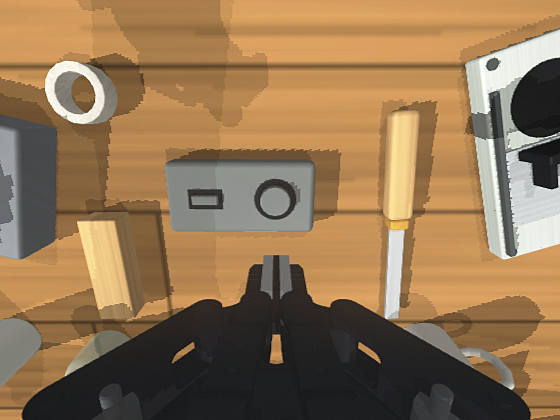

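View pics/t3z.png

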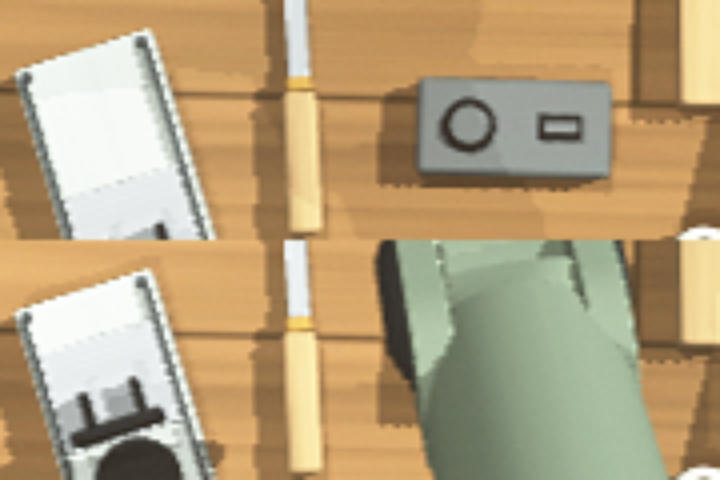

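The inlet is open and the remote looks undisturbed in the wrist view, with the round key at (274,199) standing out. I check the clearance to the tall items near the switch box.

```bash
python3 -c "
from h import *
t=load('top0');s=load('scene0')
print('glue',onz(t,416,154,.16).round(3),onz(s,210,350,.16).round(3),'jar',onz(t,370,150,.08).round(3),onz(s,259,322,.08).round(3))"
```

```text
glue [ 0.723 -0.306  0.16 ] [ 0.727 -0.305  0.16 ] jar [ 0.752 -0.191  0.08 ] [ 0.745 -0.186  0.08 ]
```

Emit:
servo_tool:
  rows:
    - [[0,-3,-1,0,0,0],[-0.2,-5,0,0,0,0],[-0.3,-5,0,0,0,0],[-0.2,-5,0,0,0,0],[-0.2,-5,0,0,0,0]]

```text
clock: 11.58
position: [0.5462, -0.2075, 0.1692]
tool_rot: [3.141, -0.001, 3.141]
force: [-0.4, 0.4, 0.1]
grip_width: -0.0002
```

Emit:
servo_tool:
  rows:
    - [[-0.2,-4,0,0,0,0],[-0.1,-1.7,0,0,0,6.8],[0,0,0,0,0,6.9],[0,0,0,0,0,0]]

```text
clock: 12.08
position: [0.5493, -0.2628, 0.1691]
tool_rot: [-3.142, -0.001, 2.902]
force: [-0.5, 0.4, -0.9]
grip_width: 0.0002
```

```bash
python3 d.py .5493 -.2643 .085 2.902; python3 -c "
from h import *
grab('wrist','w4')"
```

```text
12.07 [ 0.5493 -0.2628  0.1691] [-3.142e+00 -1.000e-03  2.902e+00] [-0.5  0.4 -0.9] 0.0
shift cm [-0.05 -0.14  8.41]
turn [-0.  -0.1  0. ]
```

View pics/w4.png

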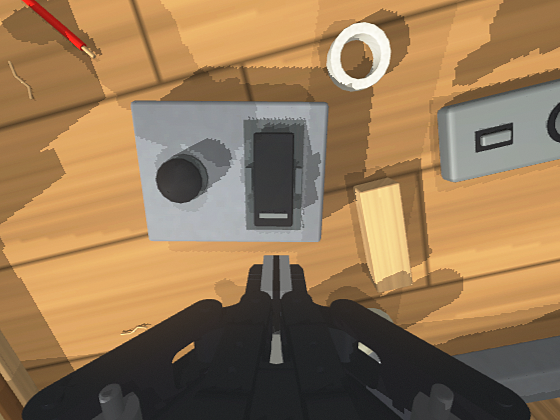

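The paddle's raised end, with the white line, is at (273,216). It lines up with the fingers.

```bash
python3 -c "
from h import *
d=load('w4')
print(onz(d,273,216,.073).round(4),onz(d,273,226,.073).round(4),onz(d,273,135,.06).round(4))"
```

```text
[ 0.5492 -0.2644  0.073 ] [ 0.5581 -0.2666  0.073 ] [ 0.4842 -0.2484  0.06  ]
```

Emit:
servo_tool:
  rows:
    - [[0,-0.15,3,0,0,0],[0,0,2.5,0,0,0],[0,0,1.5,0,0,0],[0,0,1,0,0,0],[0,0,0,0,0,0]]

```text
clock: 12.75
position: [0.5492, -0.2643, 0.0896]
tool_rot: [3.142, -0.001, 2.902]
force: [-0.1, 0.2, -0.1]
grip_width: -0.0001
```

Emit:
servo_tool:
  rows:
    - [[0,0,0.6,0,0,0],[0,0,0.6,0,0,0],[0,0,0.4,0,0,0],[0,0,0.3,0,0,0]]

```text
clock: 13.25
position: [0.5496, -0.2645, 0.0707]
tool_rot: [-3.142, 0.001, 2.902]
force: [1.9, 1.0, 2.0]
grip_width: 0.0001
```

Emit:
servo_tool:
  rows:
    - [[0,0,0.2,0,0,0],[0,0,0.2,0,0,0],[0,0,0,0,0,0]]

```text
clock: 13.62
position: [0.5493, -0.2644, 0.0668]
tool_rot: [-3.142, 0.0, 2.902]
force: [0.6, -0.0, 1.2]
grip_width: -0.0001
```

Emit:
servo_tool:
  rows:
    - [[0,0,0.1,0,0,0],[0,0,0.1,0,0,0]]

```text
clock: 13.88
position: [0.5495, -0.2645, 0.0649]
tool_rot: [-3.142, 0.0, 2.902]
force: [1.5, -0.1, 2.8]
grip_width: -0.0
```

Emit:
servo_tool:
  rows:
    - [[0,0,0.1,0,0,0],[0,0,0,0,0,0]]

```text
clock: 14.12
position: [0.5495, -0.2645, 0.0643]
tool_rot: [-3.142, 0.001, 2.902]
force: [-0.0, 0.5, 10.6]
grip_width: -0.0001
```

Emit:
servo_tool:
  rows:
    - [[0,0,0.1,0,0,0],[0,0,0,0,0,0]]

```text
clock: 14.38
position: [0.5496, -0.2646, 0.064]
tool_rot: [-3.142, 0.001, 2.901]
force: [-3.5, 2.6, 23.1]
grip_width: 0.0002
```

The paddle is at its stop, so I lift and move clear.

Emit:
servo_tool:
  rows:
    - [[0,0,-0.5,0,0,0],[0,0,-2,0,0,0],[0,0,-5,0,0,0],[0,0,-5,0,0,0],[0,0,-5,0,0,0]]

```text
clock: 15.0
position: [0.5489, -0.2644, 0.2405]
tool_rot: [-3.141, 0.0, 2.901]
force: [0.6, -0.1, 0.4]
grip_width: -0.0001
```

Emit:
servo_tool:
  rows:
    - [[0,3,0,0,0,0],[0,5,0,0,0,0],[0,5,0,0,0,0],[0,3,0,0,0,0],[0,0,0,0,0,0]]

```text
clock: 15.62
position: [0.5876, -0.1063, 0.2386]
tool_rot: [3.141, 0.0, 2.905]
force: [-0.4, -1.1, 0.0]
grip_width: 0.0
```

```bash
python3 d.py; python3 -c "
from h import *
grab('wrist','w5');d=grab('scene','s5');grab('top','t5')
b=cv2.imread('pics/s5.png');a=cv2.imread('pics/s1.png')
cv2.imwrite('pics/s5z.png',np.hstack([cv2.resize(x[200:345,110:290],None,fx=2.2,fy=2.2,interpolation=2) for x in(a,b)]))"
```

```text
15.62 [ 0.5876 -0.1063  0.2386] [3.141 0.    2.905] [-0.4 -1.1  0. ] 0.0
```

View pics/s5z.png

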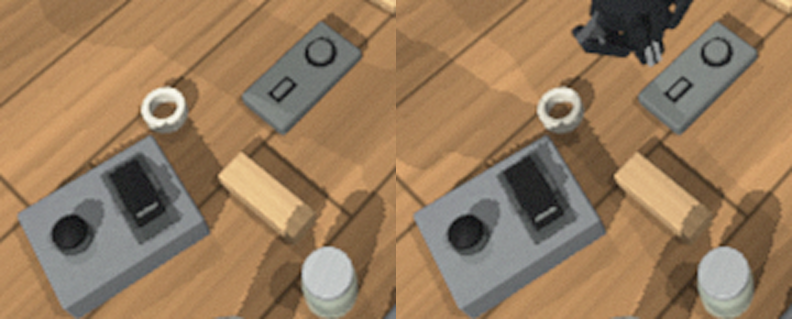

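View pics/w5.png

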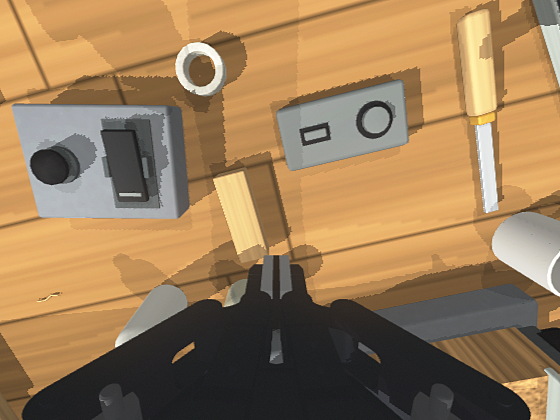

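View pics/t5.png

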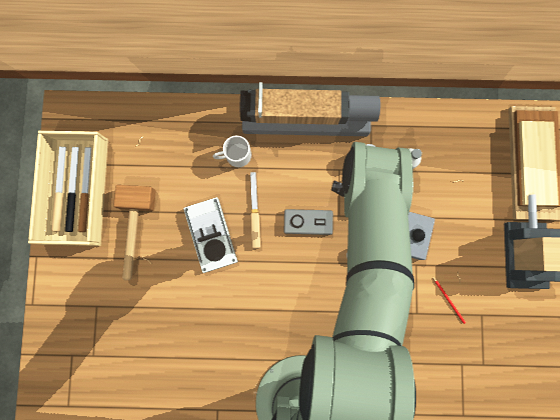

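```bash
python3 -c "
from h import *
a=load('top0');b=load('t5')
def tab(d,r):
    im=d['image'].astype(int)
    return im
A=cv2.imread('pics/top0.png');B=cv2.imread('pics/t5.png')
cv2.imwrite('pics/cmp.png',np.hstack([cv2.resize(x[190:280,180:260],None,fx=5,fy=5) for x in(A,B)]))
ga,gb=[cv2.cvtColor(x,cv2.COLOR_BGR2GRAY)[205:240,282:336].astype(np.float32) for x in(A,B)]
print(cv2.phaseCorrelate(ga,gb))
"
```

```text
((-0.0046197821780431525, 0.11030265894974178), 0.9522309273849299)
```

View pics/cmp.png

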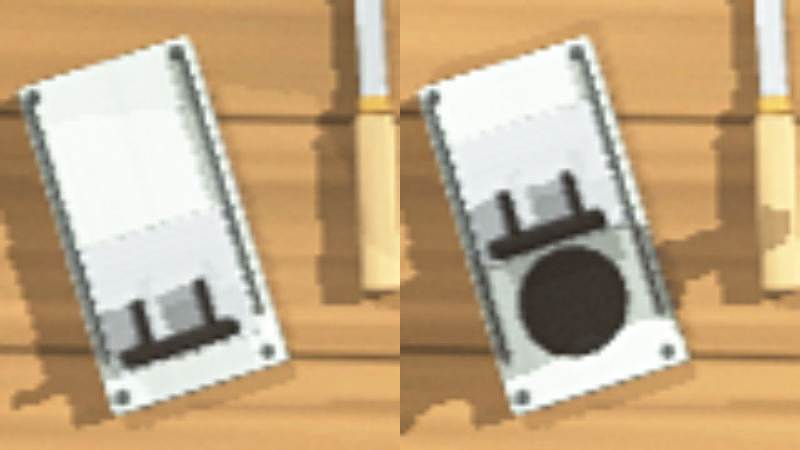

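```bash
python3 -c "
from workcell import bot
print(bot.job_done())"
```

```text
the job is handed in; nothing more can be done
None
```

I did the three steps in the order asked, with the fingers shut and nothing picked up, and handed the job in at about 16 s of the 58 s allowed.

1. **Shutter:** I pushed it until it met its stop, where the force rose to about 36 N horizontally (44 N in all). The last top view shows the opening uncovered and the tab moved about 22 px, roughly 70 mm.
2. **Round key:** I pressed it down about 5 mm to its stop (25 N) and released it. Afterwards the key looked raised again, and the remote had shifted 0.1 px or less in the top view, so under half a millimetre. I did not go near the bar-shaped key.
3. **Paddle:** I pressed the raised end to its stop, with the tip ending at z = 0.064 m and 23 N. That height fits a fully turned paddle. The scene view shows it tipped on, and I never went over the mushroom button.

In the last pictures nothing else appeared to have moved. The arm was clear at z = 0.24 m with no contact force. No check failed or disagreed beyond 2–4 mm between most camera estimates. The mushroom button (about 8 mm between views) and the front edge of the shutter tab (about 1 cm) differed more, and neither affected a move.

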